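# Raise the booth's sash to the pointer

## Robot

A 6-joint arm with a two-finger parallel gripper is mounted at the origin on the work surface. World frame = base frame: x ahead of the robot, y to its left, z up, the work surface at z = 0. Lengths are in m, angles in rad, forces in N, time in s.
With the tool pointing down it reaches from about 0.3 to 0.775 m from the base axis. Payload 14.6 kg.
Tool frame: the origin (TCP) lies at the very end of the fingers, on their centre line; the grasp point (between the pads) lies 19 mm behind it; y points along the fingers, z is the direction in which the jaws open and shut, and the axes are right-handed (so a half turn about y gives the same grasp; the last joint's range is limited). The gripper opens to 94 mm and grips with 3 to 60 N. Pads are 16 mm wide; open, the fingers measure 119 mm over their backs; the gripper's body (75 mm by 177 mm) begins 78 mm behind the grasp point.
Start: joints at [1.245, 0.3, 1.521, -0, 1.321, -0.067], TCP at [0.141, 0.532, 0.18] pointing down, gripper open.
Joint ranges: [-3.03, 3.03], [-0.79, 2.21], [0.23, 2.52], [-1.04, 4.18], [0, 3.07], [-2.55, 2.55]. Speed limits (rad/s): [2.22, 2.22, 2.57, 3.14, 3.14, 3.14].

## Interface

Orientations are given as [roll, pitch, yaw] about the fixed x, y, z axes, in that order (R = Rz(yaw) Ry(pitch) Rx(roll)).
In Python, from station import get_obs, camera, hand_in, masks_of gives the robot as it stands.
- The arm moves only by the shell command python3 -m jog 'ROWS' [FORCE]. ROWS is text: rows parted by semicolons, each of 7 numbers parted by spaces: the shift along the world's x, y, z in mm, then the turn, a rotation vector about the world's x, y, z in degrees, then the closure, from 0 (fully open) to 1 (shut). A call has 1 to 10 rows; each row is the pose to reach, as a shift and turn from the pose measured when the call began; what a row does not reach only later rows make up. A row lasts 1/12 s, in which the tool goes at most 41.7 mm and 7.16 degrees, less where a joint would pass 70% of its speed; a pose out of reach is approached as far as the arm can. A call with a gripper value outside its range is refused whole. The fingers move at their own pace and stop on an object; FORCE is the grip in N (left out, the last holds). Time passes only in rows, so rows that repeat a pose let the fingers close. It gives the time, the measured TCP pose, the force and the opening at its end, in the units of the state.
- get_obs(): the state, without advancing time (a new reading comes with each control period).
- camera(name): name is "scene" or "top" or "wrist"; returns a dict with "img" (384x512x3 uint8, red, green, blue), "range_z" (384x512 float32, m along the optical axis (not along the pixel's ray), 0 where there is no reading), "fx", "fy", "cx", "cy" (pixels), "rvec" (rotation vector, rad) and "tvec" (3), from world to camera coordinates, as OpenCV has them. Camera axes: x right, y down, z forward; pixel columns grow to the right and rows downward; lengths in m; the calibration is good to about 2 mm. A picture is of the moment at which its call begins.
- hand_in(): hands the job in, once; it reports no verdict.
Trained networks look in the newest picture that a camera, given by its name, has taken for a name from the list of things; names that differ only in an ending like _2 or _b are one class to them, and where a whole thing is asked for, a point or a joint stands for the part that bears it (a point fixed in the world has none). Each returns a list of dicts, best first, with "conf" (0 to 1); they miss things now and then, are a little off and sometimes report something else, mostly with a low value. They report only what shows in the picture. A call takes as long as a camera call.
- masks_of(thing, camera): "mask" (384x512 bool, what is visible of it) and "extent" ([left, top, right, bottom] in pixels, round what is visible of it).
The state is a dict: "time_s": time; "qpos": joint angles; "joint_vel": joint speeds; "tau": joint torques, N m; "ee_pos": TCP position; "eef_rot": TCP orientation; "force": force on the tool from outside, world axes, zero at the start; "moment": the same for the moment, N m; "grip_width": finger opening in m.
Only numpy, scipy, OpenCV 4.12 (cv2) and the standard library are available. Lean on these libraries where they do the work, as an engineer would, in place of code of your own. Each camera call takes 0.05 s, during which the arm holds its last target.

## Task

Open the dust booth for trimming: from beneath its lip, push the counterweighted front sash smoothly up until the top of the lip is level with the pointer clamped on the frame, to within about a centimetre, and leave it there. Touch it with the fingers only, do not grip the lip, and leave the pointer and all the pots and tools where they are.

Things in the scene. Friction and masses are not known exactly. Their poses are not given: they have to be found in the camera images.
- booth: Fixed benchtop booth, 360 deep x 560 wide x 560 high: grey plinth 135 high, clear panes in an aluminium frame. Origin on the table under it; +x from its front (robot's side) to its back, +y to the robot's left. Plinth front at x = -0.190; above it the front leans back 20 degrees from vertical. The sash slides between two inclined tracks, 36 wide, at y = +0.262 and -0.262.
- sash (a joint): How far the sash is raised along its tracks, m: 0 shut, 0.190 fully open. It moves along the booth's direction (0.342, 0, 0.940), up and away from the robot. Hidden counterweights balance it: a push of about 3 to 7 N raises it and it stays where it is left.
- sash_lip (a point): Along the bottom rail of the sash (clear pane, aluminium frame) runs a level aluminium lip, 470 wide, 12 thick, jutting 42 mm from the rail towards the robot. This point: middle of the lip's front edge, at the height of its top face; the underside, 12 mm lower, is open down to the table. Axes as the booth's. With the sash shut it is at booth (-0.232, 0, 0.172).
- mark (a point): Tip of the pointer: a dark, level sheet-steel plate, 3 thick, tapering to a point towards the sash, on a clip on the front of the +y (robot's left) track, beside the end of the lip. This point is the tip on the plate's top face: the lip's top face must come to this height. It is set somewhere between 90 and 155 mm of sash travel. Axes as the booth's.
- bowl_in: Bystander: unfired clay bowl, 124 across, 55 high, on the turntable inside the booth. Origin under its foot.
- bowl_left: Bystander: unfired clay bowl, 120 across, 58 high, on the table in front of the booth on the robot's left. Origin under its foot.
- bowl_right: Bystander: unfired clay bowl, 104 across, 50 high, on the table in front of the booth on the robot's right. Origin under its foot.
- cup: Bystander: small white cup, 62 across, 50 high, near the booth's front corner on the robot's left. Origin under its foot.
- bottle: Bystander: clear bottle, 68 across, 200 high, left of the booth. Origin under its foot.
- tub: Bystander: white plastic tub, 112 across, 115 high, right of the booth. Origin under its foot.
- turning_tool: Bystander: wooden-handled loop trimming tool, 185 long, 14 high, lying right of the booth. Origin under its middle, loop towards its +x.

How it is judged:
By the outcome, as a careful person would: the job done as asked, in the order asked, and still so for the second after the job is handed in, with the robot touching nothing.
It also fails if it takes over 40 s, if anything falls off the work surface, if the arm or the gripper's body presses on something with over 40 N, if the wrist force passes 120 N, or if a joint passes its speed limit or range.

## Working session

There is one attempt and no reset: what is moved stays moved. The work goes in short steps, Python scripts to look and compute and a shell command to move; the robot and the scene stay as the last step left them, time stands still between calls to the robot, and variables do not carry over. Pictures are saved under pics/ and viewed, and the job is handed in when it is done.

```bash
mkdir -p pics; cat > h.py <<'E'
import numpy as np,cv2
from station import *
def world(c,u,v,z=None):
    u=np.asarray(u);v=np.asarray(v)
    z=c["range_z"][v.astype(int),u.astype(int)] if z is None else z
    p=np.stack([(u-c["cx"])/c["fx"]*z,(v-c["cy"])/c["fy"]*z,z*np.ones_like(u,float)],-1)
    R=cv2.Rodrigues(np.array(c["rvec"],float))[0]
    return (p-np.array(c["tvec"]).ravel())@R
def proj(c,P):
    K=np.array([[c["fx"],0,c["cx"]],[0,c["fy"],c["cy"]],[0,0,1.]])
    return cv2.projectPoints(np.array(P,float).reshape(-1,1,3),np.array(c["rvec"],float),np.array(c["tvec"],float),K,None)[0].reshape(-1,2)
def save(c,n,crop=None,s=1):
    im=c["img"][:,:,::-1]
    if crop: im=im[crop[1]:crop[3],crop[0]:crop[2]]
    cv2.imwrite("pics/"+n,cv2.resize(im,None,fx=s,fy=s,interpolation=cv2.INTER_CUBIC))
E
python3 - <<'E'
from h import *
for n in ["scene","top","wrist"]:
    c=camera(n);save(c,n+"0.png",s=1.5)
    R=cv2.Rodrigues(np.array(c["rvec"],float))[0]
    print(n,(-R.T@np.array(c["tvec"]).ravel()).round(3),R[2].round(2))
    for t in ["booth","sash","sash_lip","mark","bowl_left","bowl_right","cup","bottle","tub","turning_tool"]:
        for m in masks_of(t,n)[:1]:
            ys,xs=np.nonzero(m["mask"]);w=world(c,xs,ys);w=w[c["range_z"][ys,xs]>0]
            print(t,round(m["conf"],2),m["extent"],len(w),np.median(w,0).round(3) if len(w) else'', np.percentile(w,[3,97],axis=0).round(3).tolist() if len(w) else '')
print(get_obs())
E
```

```text
scene [ 0.622 -0.561  1.825] [-0.06  0.31 -0.95]
sash 0.93 [245.7, 115.2, 311.6, 259.0] 4820 [ 0.573 -0.056  0.251] [[0.505, -0.268, 0.189], [0.633, 0.182, 0.396]]
sash_lip 0.96 [247.7, 110.7, 316.8, 261.5] 4733 [ 0.572 -0.058  0.249] [[0.505, -0.268, 0.189], [0.631, 0.181, 0.396]]
mark 0.69 [286.1, 111.9, 301.3, 122.3] 118 [0.582 0.216 0.314] [[0.56, 0.199, 0.278], [0.601, 0.234, 0.339]]
bowl_left 0.71 [238.3, 134.5, 267.8, 164.1] 623 [0.43  0.182 0.022] [[0.383, 0.12, -0.0], [0.483, 0.22, 0.062]]
bowl_right 0.92 [225.6, 244.3, 251.2, 273.6] 474 [ 0.46  -0.275  0.016] [[0.424, -0.32, 0.001], [0.501, -0.234, 0.052]]
cup 0.52 [270.0, 114.0, 283.2, 129.1] 193 [0.501 0.335 0.025] [[0.477, 0.296, -0.0], [0.529, 0.354, 0.055]]
bottle 0.62 [291.1, 64.3, 303.6, 101.3] 468 [0.558 0.465 0.122] [[0.527, 0.45, 0.009], [0.588, 0.497, 0.202]]
tub 0.93 [225.5, 316.6, 262.5, 350.2] 907 [ 0.525 -0.526  0.088] [[0.474, -0.575, -0.0], [0.575, -0.477, 0.118]]
turning_tool 0.46 [189.7, 305.2, 231.6, 316.4] 114 [ 0.375 -0.467  0.012] [[0.316, -0.473, 0.001], [0.446, -0.46, 0.02]]
top [ 0.372 -0.027  1.27
[... 965 characters left out ...]
.385] [ 0.24 -0.06 -0.97]
{'time_s': 1.65, 'qpos': array([ 1.24540118e+00,  2.99918729e-01,  1.52099368e+00, -1.22701498e-05,
        1.32069153e+00, -6.66013411e-02]), 'joint_vel': array([-6.30395262e-04,  1.12321813e-03, -1.95414171e-03, -1.33874135e-03,
        9.80192876e-05, -5.95535064e-04]), 'tau': array([-3.46095276e-04, -5.31659210e+01, -3.52918518e+01,  7.08296802e-02,
        2.11981876e-02, -3.15300511e-06]), 'ee_pos': array([0.14075824, 0.53167743, 0.17973798]), 'eef_rot': array([-1.57080838e+00, -1.11109997e-05, -2.58790769e-01]), 'force': array([ 0.40057031, -0.39791071,  0.37818676]), 'moment': array([-0.04129008,  0.03264174,  0.01239936]), 'grip_width': 0.09393014402666444}
```

View pictures.

View pics/scene0.png

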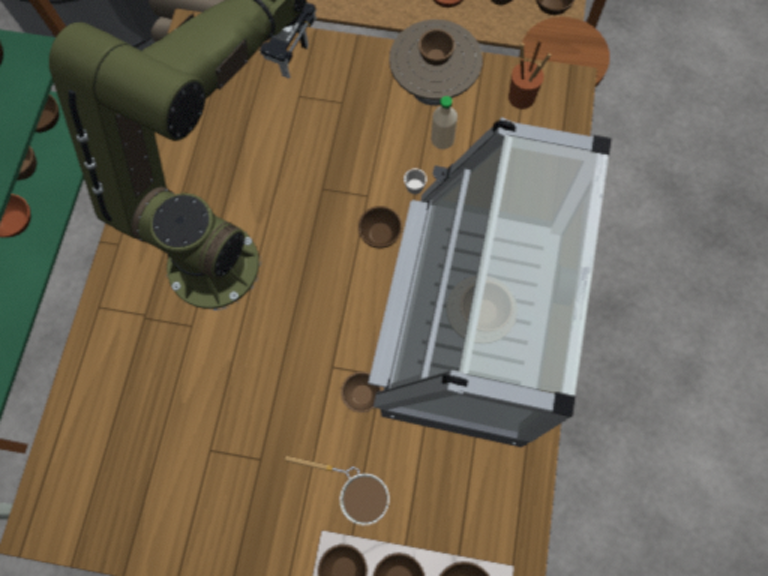

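View pics/top0.png

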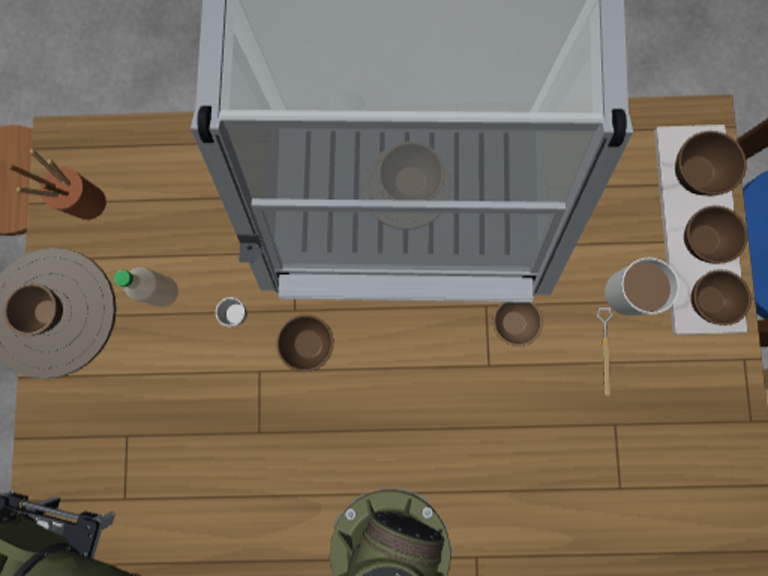

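```bash
python3 - <<'E'
from h import *
import pickle
cs={}
for n in ["scene","top"]:
    c=camera(n); cs[n]=c
    m=masks_of("sash_lip",n)[0]["mask"]
    if n=="scene":
        mk=masks_of("mark",n)[0]["mask"]; cs["mark"]=mk
    ys,xs=np.nonzero(m);w=world(c,xs,ys);ok=c["range_z"][ys,xs]>0;w=w[ok]
    # lip top: z near low level
    h=np.histogram(w[:,2],bins=np.arange(.15,.26,.004));print(list(zip(h[1].round(3),h[0])))
    cs[n+"m"]=m
ys,xs=np.nonzero(cs["mark"]);w=world(cs["scene"],xs,ys)
for a in zip(xs,ys,w.round(3).tolist()): print(*a)
pickle.dump(cs,open("cs.pkl","wb"))
save(cs["scene"],"mark0.png",(230,90,330,150),8)
save(cs["top"],"top_mark0.png",(140,110,240,185),8)
E
```

```text
[(np.float64(0.15), np.int64(0)), (np.float64(0.154), np.int64(0)), (np.float64(0.158), np.int64(0)), (np.float64(0.162), np.int64(1)), (np.float64(0.166), np.int64(0)), (np.float64(0.17), np.int64(1)), (np.float64(0.174), np.int64(0)), (np.float64(0.178), np.int64(5)), (np.float64(0.182), np.int64(33)), (np.float64(0.186), np.int64(155)), (np.float64(0.19), np.int64(444)), (np.float64(0.194), np.int64(634)), (np.float64(0.198), np.int64(367)), (np.float64(0.202), np.int64(165)), (np.float64(0.206), np.int64(110)), (np.float64(0.21), np.int64(52)), (np.float64(0.214), np.int64(43)), (np.float64(0.218), np.int64(53)), (np.float64(0.222), np.int64(39)), (np.float64(0.226), np.int64(55)), (np.float64(0.23), np.int64(44)), (np.float64(0.234), np.int64(46)), (np.float64(0.238), np.int64(45)), (np.float64(0.242), np.int64(45)), (np.float64(0.246), np.int64(50)), (np.float64(0.25), np.int64(46)), (np.float64(0.254), np.int64(52))]
[(np.float64(0.15), np.int64(0)), (np.float64(0.154), np.int64(0)), (np.float64(0.158), np.int64(0)), (np.float64(0.162), np.int64(0)), (np.float64(0.166), np.int
[... 16249 characters left out ...]
 [0.494, -0.315, 0.051]
247 272 [0.498, -0.315, 0.055]
248 272 [0.501, -0.313, 0.046]
235 273 [0.455, -0.325, 0.047]
236 273 [0.459, -0.326, 0.058]
237 273 [0.462, -0.324, 0.047]
238 273 [0.466, -0.323, 0.047]
239 273 [0.47, -0.323, 0.049]
240 273 [0.474, -0.323, 0.055]
241 273 [0.477, -0.321, 0.049]
242 273 [0.48, -0.321, 0.048]
243 273 [0.484, -0.321, 0.054]
244 273 [0.488, -0.319, 0.049]
245 273 [0.492, -0.32, 0.055]
246 273 [0.495, -0.317, 0.042]
247 273 [0.499, -0.318, 0.054]
238 274 [0.467, -0.327, 0.05]
239 274 [0.471, -0.327, 0.055]
240 274 [0.474, -0.326, 0.053]
241 274 [0.478, -0.326, 0.054]
242 274 [0.481, -0.324, 0.05]
243 274 [0.485, -0.324, 0.052]
244 274 [0.488, -0.323, 0.047]
```

View pics/mark0.png

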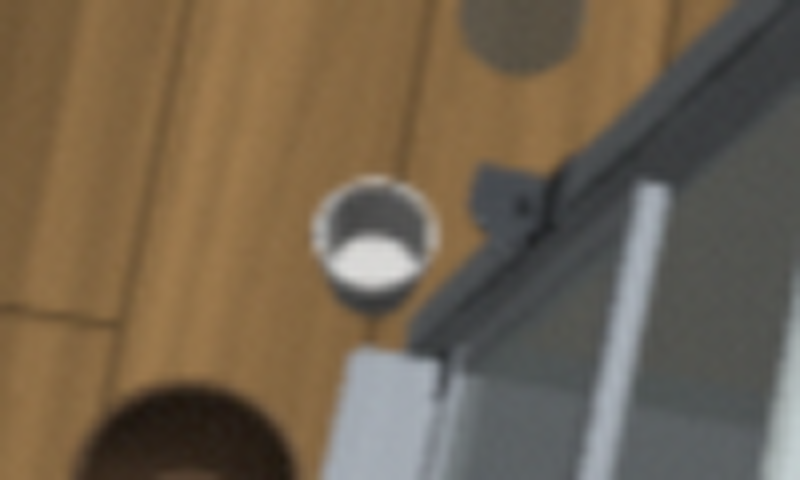

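View pics/top_mark0.png

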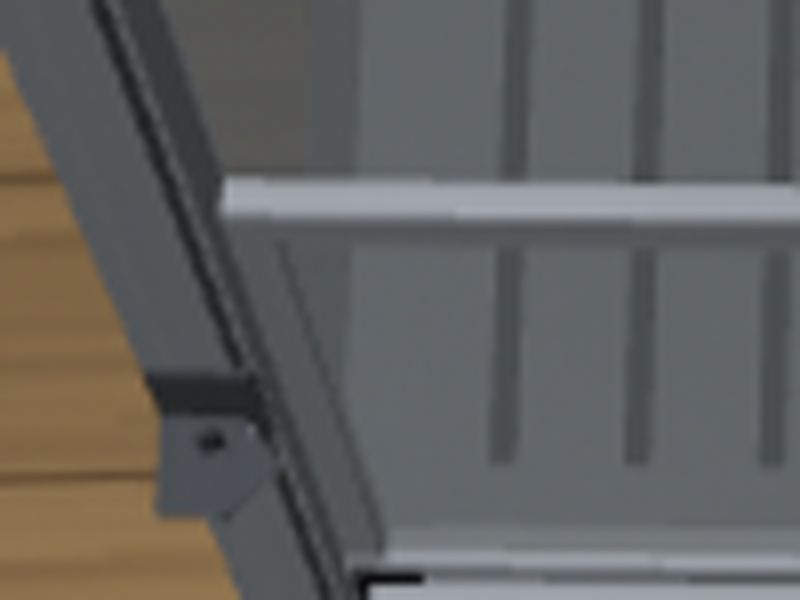

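```bash
python3 - <<'E'
import numpy as np,cv2,pickle
from h import world,proj
cs=pickle.load(open("cs.pkl","rb"))
for n in ["top","scene"]:
    c=cs[n];m=cs[n+"m"]
    ys,xs=np.nonzero(m);w=world(c,xs,ys)
    s=(w[:,2]>.18)&(w[:,2]<.205);w=w[s]
    # front edge: min x per y-bin
    yb=np.arange(-.26,.17,.02);pts=[]
    for a in yb:
        q=w[(w[:,1]>=a)&(w[:,1]<a+.02)]
        if len(q)>5: pts.append((a+.01,np.percentile(q[:,0],4),np.percentile(q[:,0],90)))
    pts=np.array(pts);f=np.polyfit(pts[:,0],pts[:,1],1)
    q=w[(w[:,0]<np.polyval(f,w[:,1])+.035)]
    print(n,"front edge slope deg",np.degrees(np.arctan(f[0])),f, "y range",np.percentile(w[:,1],[0.5,99.5]),"z",np.median(q[:,2]),q[:,2].mean())
c=cs["top"]
P=world(c,*[a.ravel() for a in np.meshgrid(np.arange(156,178),np.arange(155,178))][:2]).reshape(23,22,3)
for k in (2,): print((P[:,:,k]*1000).astype(int))
E
```

```text
top front edge slope deg 2.3615684862618735 [0.0412405 0.5027915] y range [-0.2745032   0.18935022] z 0.19515260627711484 0.19487511549320244
scene front edge slope deg 2.3431544499906996 [0.04091857 0.50685106] y range [-0.27739491  0.18920178] z 0.19482011117115913 0.19461441035408478
[[  -1  334  339  336  337  335  334  337  337  336  332  335  338  338
   337  336  331  319  320  321  322  319]
 [   2   -3  336  335  335  334  336  333  339  335  338  337  335  334
   336  339  331  323  309  314  316  320]
 [   0    0  331  332  333  335  330  330  330  334  334  328  331  330
   333  335  328  320  310  310  312  314]
 [   0   -1    2  331  328  328  329  329  329  329  328  331  327  326
   326  331  326  314  307  306  307  307]
 [  -2    0    3  325  325  324  324  325  323 1279  326  321  322  323
   324  325  323  318  306  296  298  302]
 [   3    3   -1  319 1279  320  319  319  321  322  319  323  315  320
   320  321  319  312  307  298  297  297]
 [   0    3    3    1  316  316  314  314  315  317  315  314  314  318
   313  315  314  312  308  292  295  289]
 [  -3 
[... 1133 characters left out ...]
266  265]
 [   7    2    3  314  313  310  312  317  315  313  314  315  314  312
   311  256  262  259  260  257  262  260]
 [  -1    0    1  315  314  314  314  313  311  316  313  316  312  312
   252  253  254  250  255  251  255  256]
 [   0   -2    0    1  309  311  309  316  312  314  312  313  251  249
   250  245  251  249  246  250  254  253]
 [   2    1   -1   -1   -2    0   -4    0    2    2  241  242  241  241
   243  241  244  246  247  244  245  244]
 [   2    3    0    2   -1    2    1 1279    5    0    4  237  232  237
   238  238  239  239  237  240  240  244]
 [   5    0   -1    1   -1    2    5    1   -1   -2    1  234  235  236
   232  232  236  237  237  233  234  239]]
```

```bash
ls / .; python3 -m jog '40 -40 30 0 0 0 1;80 -80 60 0 0 0 1;120 -120 90 0 0 0 1;150 -150 120 0 0 0 1;150 -150 120 0 0 0 1'; python3 -c "
from h import *
o=get_obs();print(o['qpos'].round(4),o['ee_pos'].round(4),o['eef_rot'].round(3),o['grip_width'],o['time_s'])"
python3 -m jog '20 -10 30 0 -7 0 1;40 -20 60 0 -14 0 1;60 -30 60 0 -21 0 1;60 -30 60 0 -28 0 1;60 -30 60 0 -35 0 1;60 -30 60 0 -35 0 1'; python3 -c "
from h import *
o=get_obs();print(o['qpos'].round(4),o['ee_pos'].round(4),o['eef_rot'].round(3),o['grip_width'],o['time_s'])"
```

```text
/:
bin
container_info.json
dev
etc
home
include
lib
lib64
libexec
lost+found
mnt
nix
old_root
opt
proc
root
run
sbin
share
sys
tmp
usr
var
workdir

.:
cs.pkl
h.py
pics
time_s: 2.32
ee_pos: [0.2701, 0.4017, 0.2825]
eef_rot: [-1.571, -0.0, -0.259]
force: [0.2, 0.1, 0.1]
grip_width: 0.0644
[ 9.0320e-01  8.9500e-02  1.5350e+00 -1.0000e-04  1.5169e+00 -4.0900e-01] [0.2701 0.4017 0.2825] [-1.571 -0.    -0.259] 0.06441674387015603 2.3167
time_s: 2.82
ee_pos: [0.3287, 0.3712, 0.3414]
eef_rot: [-1.393, -0.594, -0.31]
force: [-0.9, -0.5, -0.7]
grip_width: 0.0243
[ 1.0793 -0.1037  1.7175 -0.5662  1.2575 -0.1318] [0.3287 0.3712 0.3414] [-1.393 -0.594 -0.31 ] 0.024265672544304832 2.8167
```

```bash
cat > kin.py <<'E'
import numpy as np
from scipy.spatial.transform import Rotation as R
from scipy.optimize import least_squares
Q=np.array([[1.2454,.29992,1.52099,0,1.32069,-.0666],[.9032,.0895,1.535,-.0001,1.5169,-.409],[1.0793,-.1037,1.7175,-.5662,1.2575,-.1318]])
P=np.array([[.14076,.53168,.17974],[.2701,.4017,.2825],[.3287,.3712,.3414]])
E=np.array([[-1.5708,0,-.2588],[-1.571,0,-.259],[-1.393,-.594,-.31]])
def ry(a):return R.from_euler('y',a)
def rz(a):return R.from_euler('z',a)
S=1;S6=1
def wr(q): return rz(q[0])*ry(q[1]+q[2])*rz(S*q[3])*ry(q[4])
def fk(q,k):
    a,d,h,L1,e,L2,T=k
    return rz(q[0]).apply(np.array([a,d,h])+ry(q[1]).apply([0,0,L1])+ry(q[1]+q[2]).apply([e,0,L2]))+wr(q).apply([0,0,T])
# tool axes at q6=0: wrist z = tool y
def ori(q):
    M=R.from_matrix(np.array([[0,0,1],[1,0,0],[0,1,0]]).T) if False else None
    return wr(q)
E
python3 - <<'E'
import kin;from kin import *
for s in (1,-1):
    kin.S=s
    print(s,[ (R.from_euler('xyz',e).apply([0,1,0])-wr(q).apply([0,0,1])).round(3) for q,e in zip(Q,E)])
for q,e in zip(Q,E):
  for s in(1,-1):
    kin.S=s
    C=(wr(q).inv()*R.from_euler('xyz',e)); 
    for s6 in (1,-1): print(s,s6,(rz(-s6*q[5])*C).as_matrix().round(2).tolist())
for s in (1,-1):
    kin.S=s
    r=least_squares(lambda k:np.concatenate([fk(q,k)-p for q,p in zip(Q,P)]+[0.001*(k-np.array([0,0,.3,.4,0,.4,.25]))]),[0,0,.3,.4,0,.4,.25])
    print(s,r.x.round(4),np.abs(r.fun[:9]).max())
E
```

```text
1 [array([ 0.,  0., -0.]), array([-0., -0., -0.]), array([-0.,  0., -0.])]
-1 [array([ 0.,  0., -0.]), array([-0., -0., -0.]), array([ 0.899, -0.481, -0.   ])]
1 1 [[0.0, -0.0, -1.0], [-1.0, -0.0, -0.0], [-0.0, 1.0, -0.0]]
1 -1 [[-0.13, -0.0, -0.99], [-0.99, 0.0, 0.13], [-0.0, 1.0, -0.0]]
-1 1 [[0.0, -0.0, -1.0], [-1.0, -0.0, -0.0], [-0.0, 1.0, -0.0]]
-1 -1 [[-0.13, -0.0, -0.99], [-0.99, 0.0, 0.13], [-0.0, 1.0, -0.0]]
1 1 [[0.0, 0.0, -1.0], [-1.0, 0.0, -0.0], [0.0, 1.0, 0.0]]
1 -1 [[-0.73, 0.0, -0.68], [-0.68, -0.0, 0.73], [0.0, 1.0, 0.0]]
-1 1 [[0.0, 0.0, -1.0], [-1.0, -0.0, -0.0], [-0.0, 1.0, 0.0]]
-1 -1 [[-0.73, 0.0, -0.68], [-0.68, -0.0, 0.73], [-0.0, 1.0, 0.0]]
1 1 [[-0.0, -0.0, -1.0], [-1.0, 0.0, 0.0], [0.0, 1.0, -0.0]]
1 -1 [[-0.26, 0.0, -0.97], [-0.97, 0.0, 0.26], [0.0, 1.0, -0.0]]
-1 1 [[-0.35, -0.05, -0.94], [-0.43, -0.88, 0.21], [-0.83, 0.48, 0.28]]
-1 -1 [[-0.45, -0.28, -0.85], [-0.33, -0.83, 0.45], [-0.83, 0.48, 0.28]]
1 [0.     0.0366 0.2214 0.4247 0.0416 0.4475 0.2963] 7.288581992143106e-06
-1 [-0.2736  0.0283 -0.3573 -0.4013 -0.8822  0.7455 -0.2477] 0.04909504890591693
```

```bash
cat >> kin.py <<'E'
K=np.array([0,.0366,.2214,.4247,.0416,.4475,.2963])
C=R.from_matrix([[0,0,-1],[-1,0,0],[0,1,0]])
LO=np.array([-3.03,-.79,.23,-1.04,0,-2.55]);HI=np.array([3.03,2.21,2.52,4.18,3.07,2.55])
def full(q): return wr(q)*rz(q[5])*C
def ik(p,Rt,q0):
    f=lambda q:np.concatenate([fk(q,K)-p,0.3*(Rt.inv()*full(q)).as_rotvec()])
    r=least_squares(f,np.clip(q0,LO+.01,HI-.01),bounds=(LO,HI))
    return r.x,np.abs(r.fun).max()
def target(el,yaw=-2.36,flip=0,roll=0):
    # tool y forward with elevation el(deg), tool z along booth y (flip) 
    a,b=np.radians([el,yaw])
    y=np.array([np.cos(a)*np.cos(b),np.cos(a)*np.sin(b),np.sin(a)])
    z=np.array([-np.sin(b),np.cos(b),0])*(-1 if flip else 1)
    x=np.cross(y,z)
    return R.from_rotvec(np.radians(roll)*y)*R.from_matrix(np.stack([x,y,z],1))
E
python3 - <<'E'
from kin import *
rng=np.random.default_rng(0)
for el in (10,0,-10,-20,-30,-45):
  for fl in (0,1):
   for p in ([.53,-.045,.17],[.573,-.047,.29]):
    best=set()
    for i in range(12):
        q,e=ik(np.array(p),target(el,flip=fl),rng.uniform(LO,HI)*.8)
        if e<1e-4: best.add(tuple(q.round(2)))
    print(el,fl,p,list(best)[:3])
E
```

```text
10 0 [0.53, -0.045, 0.17] [(np.float64(-0.29), np.float64(0.62), np.float64(2.45), np.float64(2.9), np.float64(1.67), np.float64(1.59))]
10 0 [0.573, -0.047, 0.29] [(np.float64(-0.25), np.float64(0.18), np.float64(2.39), np.float64(2.92), np.float64(1.19), np.float64(1.69))]
10 1 [0.53, -0.045, 0.17] [(np.float64(-0.29), np.float64(0.62), np.float64(2.45), np.float64(2.9), np.float64(1.67), np.float64(-1.55))]
10 1 [0.573, -0.047, 0.29] [(np.float64(-0.25), np.float64(0.18), np.float64(2.39), np.float64(2.92), np.float64(1.19), np.float64(-1.45))]
0 0 [0.53, -0.045, 0.17] [(np.float64(-0.29), np.float64(0.39), np.float64(2.5), np.float64(2.88), np.float64(1.33), np.float64(1.64))]
0 0 [0.573, -0.047, 0.29] [(np.float64(-0.26), np.float64(0.01), np.float64(2.39), np.float64(2.85), np.float64(0.84), np.float64(1.77))]
0 1 [0.53, -0.045, 0.17] [(np.float64(-0.29), np.float64(0.39), np.float64(2.5), np.float64(2.88), np.float64(1.33), np.float64(-1.51))]
0 1 [0.573, -0.047, 0.29] [(np.float64(-0.26), np.float64(0.01), np.float64(2.39), np.float64(2.85), np.float64(0.84), np.float64(-1.37
[... 1544 characters left out ...]
-30 1 [0.573, -0.047, 0.29] [(np.float64(-0.23), np.float64(-0.2), np.float64(2.14), np.float64(0.79), np.float64(0.23), np.float64(0.7))]
-45 0 [0.53, -0.045, 0.17] [(np.float64(-0.23), np.float64(-0.1), np.float64(2.21), np.float64(0.48), np.float64(0.29), np.float64(-2.16))]
-45 0 [0.573, -0.047, 0.29] [(np.float64(-0.21), np.float64(-0.15), np.float64(1.95), np.float64(0.21), np.float64(0.57), np.float64(-1.87))]
-45 1 [0.53, -0.045, 0.17] [(np.float64(-0.23), np.float64(-0.1), np.float64(2.21), np.float64(0.48), np.float64(0.29), np.float64(0.98))]
-45 1 [0.573, -0.047, 0.29] [(np.float64(-0.21), np.float64(-0.15), np.float64(1.95), np.float64(0.21), np.float64(0.57), np.float64(1.27))]
```

```bash
python3 - <<'E'
from kin import *
rng=np.random.default_rng(0)
for psi in (15,25,35,-15,-25,-35):
 for el in (5,0):
  for fl,ro in ((0,0),(1,0),(0,90),(0,-90)):
   out=[]
   for p in ([.49,-.045,.14],[.53,-.045,.17],[.575,-.047,.295]):
    for i in range(8):
        q,e=ik(np.array(p),target(el,-2.36+psi,flip=fl,roll=ro),np.array([-.2,.3,2.2,2.5,1,1.]) if i==0 else rng.uniform(LO,HI)*.8)
        if e<1e-4: out.append(q.round(2).tolist());break
   print(psi,el,fl,ro,out)
E
```

```text
15 5 0 0 [[-0.66, 0.64, 2.47, 2.27, 1.64, 1.6], [-0.56, 0.52, 2.41, 2.36, 1.51, 1.72], [-0.49, 0.13, 2.33, 2.35, 1.15, 2.04]]
15 5 1 0 [[-0.66, 0.64, 2.47, 2.27, 1.64, -1.54], [-0.56, 0.52, 2.41, 2.36, 1.51, -1.42], [-0.49, 0.13, 2.33, 2.35, 1.15, -1.1]]
15 5 0 90 []
15 5 0 -90 [[-0.66, 0.64, 2.47, 2.27, 1.64, 0.03], [-0.56, 0.52, 2.41, 2.36, 1.51, 0.15], [-0.49, 0.13, 2.33, 2.35, 1.15, 0.47]]
15 0 0 0 [[-0.66, 0.52, 2.49, 2.26, 1.49, 1.67], [-0.57, 0.41, 2.43, 2.33, 1.36, 1.78], [-0.49, 0.06, 2.32, 2.26, 1.02, 2.14]]
15 0 1 0 [[-0.66, 0.52, 2.49, 2.26, 1.49, -1.48], [-0.57, 0.41, 2.43, 2.33, 1.36, -1.36], [-0.49, 0.06, 2.32, 2.26, 1.02, -1.01]]
15 0 0 90 []
15 0 0 -90 [[-0.66, 0.52, 2.49, 2.26, 1.49, 0.1], [-0.57, 0.41, 2.43, 2.33, 1.36, 0.21], [-0.49, 0.06, 2.32, 2.26, 1.02, 0.56]]
25 5 0 0 [[-0.77, 0.63, 2.38, 1.99, 1.61, 1.69], [-0.67, 0.54, 2.33, 2.08, 1.52, 1.81], [-0.6, 0.2, 2.24, 2.09, 1.28, 2.17]]
25 5 1 0 [[-0.77, 0.63, 2.38, 1.99, 1.61, -1.46], [-0.67, 0.54, 2.33, 2.08, 1.52, -1.33], [-0.6, 0.2, 2.24, 2.09, 1.28, -0.97]]
25 5 0 90 [[-0.6, 0.2, 2.24, 2.09, 1.28, -2.54]]
25 
[... 2854 characters left out ...]
28, 3.95, 0.98, -0.53]]
-35 5 0 0 [[0.36, 0.64, 2.34, 4.14, 1.57, 1.43], [0.31, 0.55, 2.27, 4.11, 1.48, 1.31], [0.27, 0.24, 2.19, 4.14, 1.23, 0.98]]
-35 5 1 0 [[0.36, 0.64, 2.34, 4.14, 1.57, -1.71], [0.31, 0.55, 2.27, 4.11, 1.48, -1.83], [0.27, 0.24, 2.19, 4.14, 1.23, -2.16]]
-35 5 0 90 []
-35 5 0 -90 [[0.36, 0.64, 2.34, 4.14, 1.57, -0.14], [0.31, 0.55, 2.27, 4.11, 1.48, -0.26], [0.27, 0.24, 2.19, 4.14, 1.23, -0.59]]
-35 0 0 0 [[0.36, 0.54, 2.36, 4.17, 1.44, 1.37], [0.32, 0.47, 2.29, 4.14, 1.36, 1.25]]
-35 0 1 0 [[0.36, 0.54, 2.36, 4.17, 1.44, -1.77], [0.32, 0.47, 2.29, 4.14, 1.36, -1.89]]
-35 0 0 90 []
-35 0 0 -90 [[0.36, 0.54, 2.36, 4.17, 1.44, -0.2], [0.32, 0.47, 2.29, 4.14, 1.36, -0.32]]
```

```bash
cat > plan.py <<'E'
from kin import *
from scipy.interpolate import PchipInterpolator
q0=np.array([1.0793,-.1037,1.7175,-.5662,1.2575,-.1318])
qT,e=ik(np.array([.44,-.085,.14]),target(5,22.6,flip=1),np.array([-.77,.63,2.38,2.,1.61,-1.46]))
qM=np.array([.15,-.3,2.2,.8,1.5,-.8])
def show(Wp,n):
    t=np.linspace(0,1,len(Wp));f=PchipInterpolator(t,Wp);qs=f(np.linspace(0,1,n))
    pr=None
    for i,q in enumerate(qs):
        p=fk(q,K);Rr=full(q);y=Rr.as_matrix()[:,1];w=p-.2963*y;b=p-.097*y
        el=rz(q[0]).apply(np.array([0,.0366,.2214])+ry(q[1]).apply([0,0,.4247]))
        print(i,'tcp',p.round(3),'body',b.round(3),'wr',w.round(3),'el',el.round(2),'turn',0 if pr is None else round(np.degrees((Rr*pr[1].inv()).magnitude()),1), 0 if pr is None else round(1000*np.linalg.norm(p-pr[0])));pr=(p,Rr)
    return qs
if __name__=="__main__":
    print(qT.round(3),e)
    show([q0,qM,qT],29)
E
python3 plan.py
```

```text
[-1.011  0.634  2.403  1.744  1.64  -1.467] 8.300193865551365e-13
0 tcp [0.329 0.371 0.341] body [0.273 0.371 0.421] wr [0.157 0.371 0.583] el [-0.05 -0.02  0.64] turn 0 0
1 tcp [0.314 0.344 0.32 ] body [0.267 0.345 0.405] wr [0.17  0.347 0.579] el [-0.06 -0.03  0.64] turn 6.5 37
2 tcp [0.298 0.321 0.3  ] body [0.26  0.322 0.389] wr [0.182 0.324 0.572] el [-0.07 -0.04  0.64] turn 6.5 35
3 tcp [0.28  0.303 0.281] body [0.252 0.303 0.373] wr [0.194 0.302 0.564] el [-0.08 -0.04  0.64] turn 6.4 32
4 tcp [0.261 0.288 0.264] body [0.243 0.286 0.359] wr [0.205 0.281 0.554] el [-0.09 -0.05  0.64] turn 6.4 29
5 tcp [0.243 0.277 0.249] body [0.234 0.272 0.345] wr [0.215 0.261 0.544] el [-0.1  -0.05  0.63] turn 6.3 26
6 tcp [0.226 0.27  0.237] body [0.226 0.261 0.334] wr [0.225 0.241 0.532] el [-0.11 -0.04  0.63] turn 6.2 22
7 tcp [0.21  0.266 0.228] body [0.218 0.251 0.324] wr [0.235 0.221 0.52 ] el [-0.11 -0.04  0.63] turn 6.2 18
8 tcp [0.197 0.265 0.222] body [0.212 0.244 0.316] wr [0.243 0.201 0.508] el [-0.12 -0.03  0.63] turn 6.1 14
9 tcp [0.188 0.266 0.219] body [0.208 0.238 0.31 ] wr [0
[... 1484 characters left out ...]
1 40
23 tcp [0.398 0.138 0.245] body [0.356 0.051 0.25 ] wr [ 0.268 -0.128  0.259] el [ 0.07 -0.    0.64] turn 8.4 44
24 tcp [0.418 0.098 0.231] body [0.364 0.017 0.231] wr [ 0.254 -0.149  0.23 ] el [ 0.1  -0.03  0.63] turn 8.7 47
25 tcp [0.433 0.054 0.214] body [ 0.368 -0.018  0.21 ] wr [ 0.236 -0.167  0.201] el [ 0.12 -0.06  0.62] turn 8.9 49
26 tcp [0.442 0.008 0.193] body [ 0.368 -0.054  0.186] wr [ 0.215 -0.182  0.171] el [ 0.15 -0.1   0.61] turn 9.0 51
27 tcp [ 0.444 -0.039  0.168] body [ 0.362 -0.089  0.16 ] wr [ 0.192 -0.192  0.142] el [ 0.16 -0.15  0.59] turn 9.1 53
28 tcp [ 0.44  -0.085  0.14 ] body [ 0.351 -0.122  0.132] wr [ 0.167 -0.198  0.114] el [ 0.16 -0.19  0.56] turn 9.2 54
```

```bash
cat > rows.py <<'E'
import sys
from plan import *
from station import get_obs
a,b=int(sys.argv[1]),int(sys.argv[2])
qT,e=ik(np.array([.47,-.075,.155]),target(5,22.6,flip=1),np.array([-.77,.63,2.38,2.,1.61,-1.46]))
s=np.concatenate([np.linspace(0,.5,15),np.linspace(.5,1,24)[1:]])
qs=PchipInterpolator([0,.5,1],[q0,qM,qT])(s)
o=get_obs();p0=o['ee_pos'];R0=R.from_euler('xyz',o['eef_rot'])
print(len(qs),o['qpos'].round(2),p0.round(3))
for q in qs[a:b]:
    print(*(1000*(fk(q,K)-p0)).round().astype(int),*np.degrees((full(q)*R0.inv()).as_rotvec()).round(1),'1;',np.round(fk(q,K)-.0,3))
E
python3 rows.py 1 11
```

```text
38 [ 1.08 -0.1   1.72 -0.57  1.26 -0.13] [0.329 0.371 0.341]
-13 -29 -21 0.3 6.0 -2.1 1; [0.316 0.342 0.32 ]
-28 -54 -42 1.0 12.1 -3.9 1; [0.301 0.317 0.3  ]
-45 -74 -61 2.0 18.1 -5.6 1; [0.284 0.297 0.28 ]
-63 -90 -79 3.5 24.0 -7.1 1; [0.266 0.281 0.263]
-81 -102 -94 5.5 29.8 -8.5 1; [0.248 0.269 0.248]
-99 -110 -106 8.1 35.3 -9.8 1; [0.23  0.262 0.235]
-115 -114 -115 11.2 40.5 -11.0 1; [0.214 0.258 0.226]
-128 -115 -122 14.8 45.4 -12.1 1; [0.2   0.257 0.22 ]
-139 -113 -125 19.0 49.8 -13.0 1; [0.19  0.258 0.216]
-146 -109 -125 23.8 53.6 -13.9 1; [0.183 0.262 0.216]
```

```bash
python3 -m jog '-13 -29 -21 0 6 -2 1;-28 -54 -42 1 12 -4 1;-45 -74 -61 2 18 -6 1;-63 -90 -79 3.5 24 -7 1;-81 -102 -94 5.5 30 -8.5 1;-99 -110 -106 8 35 -10 1;-115 -114 -115 11 40.5 -11 1;-128 -115 -122 15 45.5 -12 1;-139 -113 -125 19 50 -13 1;-146 -109 -125 24 53.5 -14 1'; python3 rows.py 11 21
```

```text
time_s: 3.65
ee_pos: [0.1827, 0.2629, 0.2172]
eef_rot: [-1.41, 0.432, -0.576]
force: [0.5, 1.0, 0.7]
grip_width: 0.0005
38 [ 0.42 -0.3   2.1   0.45  1.45 -0.62] [0.183 0.263 0.217]
-3 4 1 4.2 2.9 -2.2 1; [0.18  0.267 0.218]
-1 10 7 9.2 5.1 -4.9 1; [0.181 0.272 0.224]
5 15 14 14.3 6.7 -7.8 1; [0.187 0.278 0.231]
15 18 24 19.6 7.5 -10.9 1; [0.198 0.281 0.241]
24 20 31 22.9 7.7 -12.9 1; [0.206 0.283 0.248]
33 20 37 26.1 8.0 -15.0 1; [0.216 0.283 0.254]
44 20 42 29.3 8.2 -17.3 1; [0.226 0.283 0.259]
55 18 47 32.4 8.5 -19.6 1; [0.238 0.281 0.264]
68 15 51 35.6 8.7 -22.2 1; [0.251 0.278 0.268]
82 10 54 38.7 8.9 -24.9 1; [0.265 0.273 0.271]
```

Tracking is exact; continue.

```bash
python3 -m jog '-3 4 1 4 3 -2 1;-1 10 7 9 5 -5 1;5 15 14 14.5 6.5 -8 1;15 18 24 19.5 7.5 -11 1;24 20 31 23 7.5 -13 1;33 20 37 26 8 -15 1;44 20 42 29.5 8 -17 1;55 18 47 32.5 8.5 -19.5 1;68 15 51 35.5 8.5 -22 1;82 10 54 38.5 9 -25 1'; python3 rows.py 21 31
```

```text
time_s: 4.48
ee_pos: [0.2663, 0.2726, 0.2726]
eef_rot: [-0.803, 0.957, -0.623]
force: [0.8, 0.2, -1.1]
grip_width: 0.0003
38 [-0.11 -0.23  2.27  1.1   1.54 -0.96] [0.266 0.273 0.273]
14 -6 1 2.9 0.5 -2.8 1; [0.28  0.267 0.274]
30 -14 3 5.8 1.0 -6.0 1; [0.296 0.259 0.276]
46 -23 4 8.8 1.5 -9.4 1; [0.312 0.249 0.277]
63 -35 5 11.6 2.0 -12.9 1; [0.329 0.238 0.277]
80 -49 4 14.5 2.5 -16.6 1; [0.346 0.224 0.276]
97 -65 2 17.2 2.9 -20.5 1; [0.363 0.208 0.274]
114 -83 -2 19.9 3.4 -24.6 1; [0.38  0.19  0.271]
130 -103 -6 22.5 3.8 -28.9 1; [0.396 0.17  0.266]
146 -125 -12 25.1 4.3 -33.3 1; [0.412 0.148 0.26 ]
160 -149 -20 27.5 4.7 -37.9 1; [0.426 0.124 0.253]
```

```bash
python3 rows.py 31 38
```

```text
38 [-0.11 -0.23  2.27  1.1   1.54 -0.96] [0.266 0.273 0.273]
172 -174 -29 29.8 5.1 -42.7 1; [0.439 0.098 0.244]
183 -201 -40 32.1 5.5 -47.5 1; [0.45  0.071 0.233]
192 -229 -52 34.2 5.9 -52.5 1; [0.458 0.043 0.221]
199 -258 -66 36.1 6.3 -57.6 1; [0.465 0.014 0.207]
203 -288 -82 37.9 6.7 -62.8 1; [ 0.469 -0.015  0.191]
205 -318 -99 39.6 7.1 -68.1 1; [ 0.471 -0.045  0.174]
204 -348 -118 41.2 7.6 -73.5 1; [ 0.47  -0.075  0.155]
```

```bash
python3 -m jog '14 -6 1 3 0.5 -3 1;30 -14 3 6 1 -6 1;46 -23 4 9 1.5 -9.5 1;63 -35 5 11.5 2 -13 1;80 -49 4 14.5 2.5 -16.5 1;97 -65 2 17 3 -20.5 1;114 -83 -2 20 3.5 -24.5 1;128 -103 -6 22.5 4 -29 1;140 -125 -12 25 4.5 -33.5 1;150 -149 -20 27.5 4.5 -38 1'; python3 rows.py 31 38
```

```text
time_s: 5.32
ee_pos: [0.4179, 0.1215, 0.2533]
eef_rot: [0.062, 1.302, -0.503]
force: [-0.4, 0.3, 0.4]
grip_width: 0.0004
38 [-0.59  0.16  2.38  1.56  1.6  -1.24] [0.418 0.121 0.253]
21 -23 -10 2.4 1.1 -4.2 1; [0.439 0.098 0.244]
32 -50 -20 4.6 1.9 -9.0 1; [0.45  0.071 0.233]
41 -78 -33 6.8 2.8 -13.9 1; [0.458 0.043 0.221]
47 -107 -47 8.9 3.7 -18.9 1; [0.465 0.014 0.207]
51 -137 -62 10.9 4.7 -23.9 1; [ 0.469 -0.015  0.191]
53 -167 -80 12.8 5.8 -29.0 1; [ 0.471 -0.045  0.174]
52 -196 -98 14.6 6.9 -34.1 1; [ 0.47  -0.075  0.155]
```

```bash
python3 -m jog '13 -23 -10 2.5 1 -4 1;20 -50 -20 4.5 2 -9 1;26 -78 -33 7 3 -14 1;30 -107 -47 9 3.5 -19 1;33 -137 -62 11 4.5 -24 1;34 -167 -80 13 6 -29 1;35 -198 -98 14.5 7 -34 1;35 -198 -98 14.5 7 -34 1'; python3 - <<'E'
from h import *
from kin import *
o=get_obs();print(o['qpos'].round(2),o['ee_pos'].round(4),R.from_euler('xyz',o['eef_rot']).as_matrix().round(2).tolist(),o['force'])
c=camera("top");save(c,"top1.png",s=1.5)
c=camera("scene");save(c,"scene1.png",(130,60,370,260),3)
E
```

```text
time_s: 5.98
ee_pos: [0.4532, -0.0807, 0.1534]
eef_rot: [1.594, 1.485, 0.41]
force: [0.5, -0.9, -0.6]
grip_width: 0.0005
[-0.96  0.58  2.41  1.81  1.62 -1.42] [ 0.4532 -0.0807  0.1534] [[0.08, 0.92, 0.38], [0.03, 0.38, -0.93], [-1.0, 0.09, -0.0]] [ 0.47815083 -0.88054795 -0.64821643]
```

View pics/top1.png

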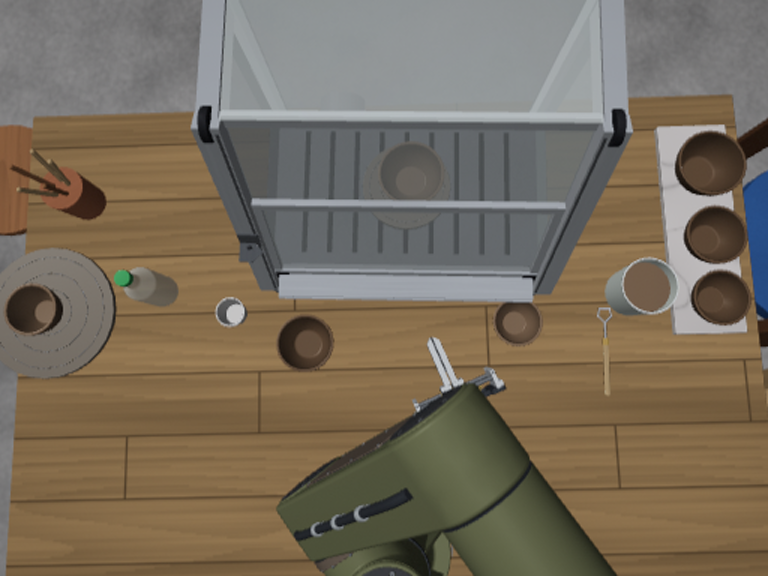

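View pics/scene1.png

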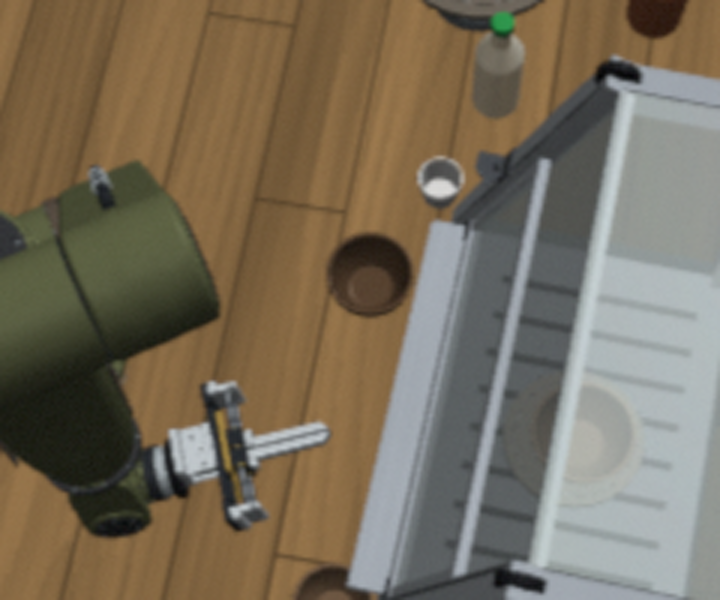

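Top view: closed fingertips at (433,340), still in front of the lip edge at row ~297, everything else in place. Now slide under the lip.

```bash
python3 -m jog '15 6 0 0 0 0 1;30 12 0 0 0 0 1;45 18 0 0 0 0 1;60 24 0 0 0 0 1;72 30 0 0 0 0 1;72 30 0 0 0 0 1;72 30 0 0 0 0 1'; python3 -m jog '0 0 4 0 0 0 1;0 0 8 0 0 0 1;0 0 12 0 0 0 1;0 0 15 0 0 0 1;0 0 17 0 0 0 1;0 0 17 0 0 0 1'
```

```text
time_s: 6.67
ee_pos: [0.5252, -0.0462, 0.1565]
eef_rot: [1.529, 1.482, 0.357]
force: [0.2, 0.6, 0.4]
grip_width: 0.0006
time_s: 7.17
ee_pos: [0.5251, -0.0465, 0.1741]
eef_rot: [1.521, 1.482, 0.349]
force: [-0.7, 0.3, -0.5]
grip_width: 0.0003
```

```bash
python3 -m jog '0 0 2 0 0 0 1;1 0 4 0 0 0 1;2 0 6 0 0 0 1;3 0 9 0 0 0 1;4 0 12 0 0 0 1;5 0 15 0 0 0 1;6.5 0 18 0 0 0 1;7.5 0 21 0 0 0 1;8.5 0 24 0 0 0 1;9.5 0 27 0 0 0 1'; cat > look.py <<'E'
from h import *
import sys
def lipz(n):
    c=camera(n);ms=masks_of("sash_lip",n)
    if not ms: print(n,"none");return c
    ys,xs=np.nonzero(ms[0]["mask"]);w=world(c,xs,ys);w=w[w[:,2]<.5]
    # lip = lowest front strip: histogram peak in z over narrow bins
    out=[]
    for a in np.arange(-.26,.17,.02):
        q=w[(w[:,1]>=a)&(w[:,1]<a+.02)]
        if len(q)<20: continue
        x0=np.percentile(q[:,0],3);out.append(np.median(q[(q[:,0]>x0+.004)&(q[:,0]<x0+.03),2]))
    print(n,ms[0]["conf"],"lip z",np.median(out).round(4),np.array(out).round(3).tolist())
    return c
if __name__=="__main__":
    c=lipz("top");save(c,"top_%s.png"%sys.argv[1],s=1.5)
    c2=lipz("scene");save(c2,"scene_%s.png"%sys.argv[1],(130,60,370,260),3)
    p=c["range_z"][163:172,160:168];vv,uu=np.mgrid[163:172,160:168]
    print("mark z",np.median(world(c,uu.ravel(),vv.ravel())[:,2]).round(4))
    o=get_obs();print(o["time_s"],o["ee_pos"].round(4),o["force"].round(1),o["qpos"].round(2))
E
python3 look.py a
```

```text
time_s: 8.0
ee_pos: [0.5348, -0.0466, 0.2014]
eef_rot: [1.52, 1.482, 0.348]
force: [2.5, -1.5, -4.8]
grip_width: 0.0003
top 0.63 lip z 0.2205 [0.22, 0.221, 0.221, 0.22, 0.221, 0.22, 0.221, 0.22, 0.221, 0.22, 0.221, 0.22, 0.221, 0.22, 0.22, 0.22, 0.221, 0.221, 0.221, 0.221, 0.22, 0.221]
scene 0.59 lip z 0.2212 [0.221, 0.22, 0.222, 0.222, 0.221, 0.222, 0.22, 0.221, 0.221, 0.221, 0.221, 0.22, 0.223, 0.221, 0.22, 0.221, 0.22, 0.22, 0.221, 0.221, 0.221, 0.222]
mark z 0.3142
8.2 [ 0.5346 -0.0463  0.2016] [ 0.2  0.1 -0.2] [-0.67  0.43  2.33  2.07  1.48 -1.24]
```

```bash
python3 -m jog '0.5 0 2 0 0 0 1;1.5 0 5 0 0 0 1;3 0 8.5 0 0 0 1;4.5 0 12 0 0 0 1;6 0 16 0 0 0 1;7 0 20 0 0 0 1;8.5 0 24 0 0 0 1;10 0 28 0 0 0 1;11.5 0 32 0 0 0 1;13 -0.5 36 0 0 0 1'; python3 -m jog '1.5 0 4 0 0 0 1;3 0 8 0 0 0 1;4 0 12 0 0 0 1;6 0 16 0 0 0 1;7 0 20 0 0 0 1;8.5 0 24 0 0 0 1;10 0 27.5 0 0 0 1;11 0 30.5 0 0 0 1;12 0 33 0 0 0 1;12.5 -0.5 35 0 0 0 1';python3 look.py b
```

```text
time_s: 9.03
ee_pos: [0.5477, -0.0466, 0.238]
eef_rot: [1.514, 1.481, 0.343]
force: [1.0, 1.5, -4.5]
grip_width: 0.0005
time_s: 9.87
ee_pos: [0.5602, -0.0469, 0.2733]
eef_rot: [1.511, 1.48, 0.341]
force: [3.3, 2.8, -5.2]
grip_width: 0.0003
top 0.58 lip z 0.2921 [0.291, 0.291, 0.292, 0.292, 0.292, 0.292, 0.292, 0.292, 0.292, 0.292, 0.292, 0.293, 0.292, 0.292, 0.292, 0.293, 0.293, 0.292, 0.292, 0.292, 0.292, 0.293]
scene 0.8 lip z 0.2925 [0.292, 0.292, 0.293, 0.293, 0.292, 0.293, 0.293, 0.293, 0.291, 0.291, 0.293, 0.291, 0.292, 0.292, 0.293, 0.292, 0.293, 0.292, 0.293, 0.293, 0.292, 0.293]
mark z 0.3137
10.0667 [ 0.5602 -0.047   0.2734] [-0.8 -0.1 -1.7] [-0.62  0.24  2.28  2.08  1.34 -1.04]
```

```bash
python3 -m jog '0.5 0 1.5 0 0 0 1;1.5 0 4 0 0 0 1;2.5 0 7 0 0 0 1;3.5 0 10 0 0 0 1;4.5 0 13 0 0 0 1;6 0 16 0 0 0 1;6.5 0 18 0 0 0 1;7 0 19.5 0 0 0 1;7.5 0 20.5 0 0 0 1;7.5 0 21 0 0 0 1';python3 look.py c
```

```text
time_s: 10.9
ee_pos: [0.5678, -0.0471, 0.2945]
eef_rot: [1.509, 1.48, 0.338]
force: [2.6, -1.0, -5.3]
grip_width: 0.0001
top 0.89 lip z 0.3135 [0.313, 0.313, 0.313, 0.314, 0.313, 0.313, 0.313, 0.313, 0.314, 0.314, 0.314, 0.314, 0.313, 0.314, 0.313, 0.314, 0.314, 0.314, 0.314, 0.314, 0.314, 0.314]
scene 0.63 lip z 0.3139 [0.314, 0.313, 0.314, 0.315, 0.313, 0.314, 0.314, 0.314, 0.314, 0.314, 0.313, 0.312, 0.314, 0.315, 0.314, 0.314, 0.315, 0.314, 0.314, 0.313, 0.314, 0.314]
mark z 0.3138
11.1 [ 0.5677 -0.047   0.2945] [ 1.5 -1.  -2.5] [-0.61  0.19  2.26  2.07  1.3  -0.98]
```

View pics/top_c.png

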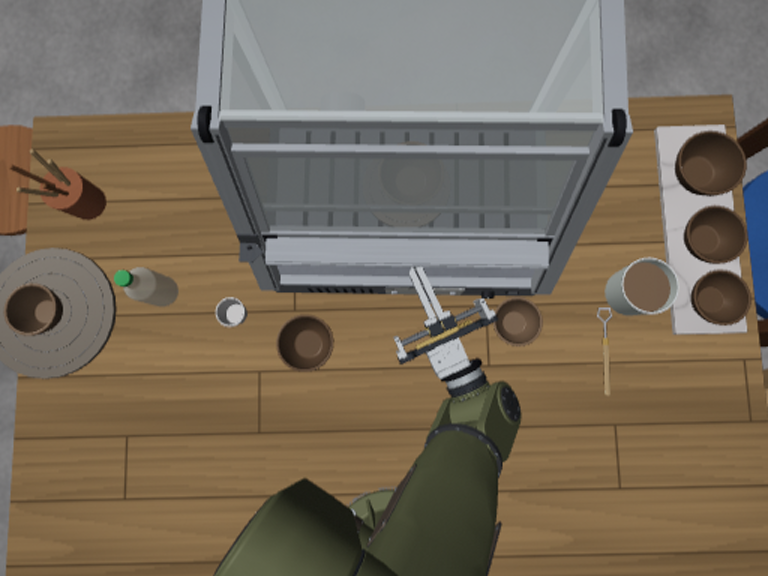

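View pics/scene_c.png

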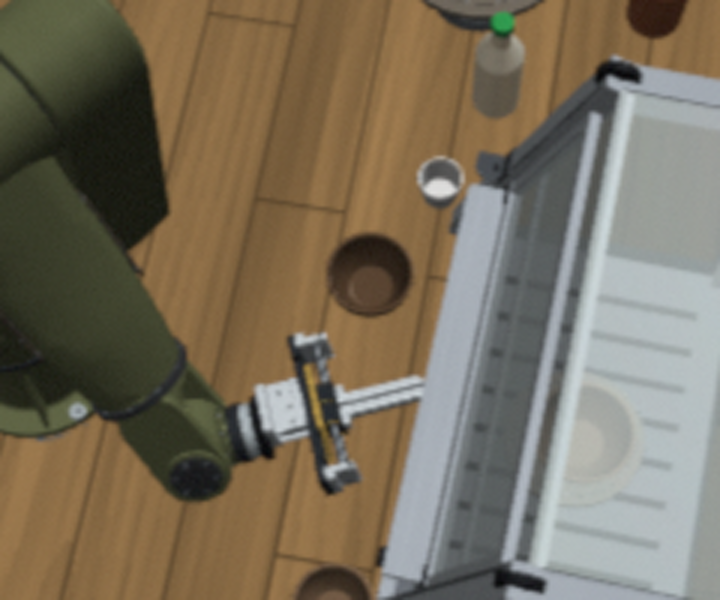

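Top view: the lip band (rows 237–265) is level with the pointer plate at (248,250). Lip 0.3135–0.3139 against mark 0.3138. Lowering off and backing away.

```bash
python3 -m jog '0 0 -2 0 0 0 1;-1 0 -6 0 0 0 1;-3 0 -11 0 0 0 1;-5 0 -16 0 0 0 1;-20 -6 -20 0 0 0 1;-40 -14 -22 0 0 0 1;-65 -23 -22 0 0 0 1;-90 -32 -22 0 0 0 1;-115 -41 -22 0 0 0 1;-130 -47 -22 0 0 0 1'; python3 -m jog '-5 -2 0 0 0 0 1;-5 -2 0 0 0 0 1;-5 -2 0 0 0 0 1;-5 -2 0 0 0 0 1'; python3 look.py d
```

```text
time_s: 11.93
ee_pos: [0.436, -0.0941, 0.2723]
eef_rot: [1.522, 1.479, 0.351]
force: [0.3, 0.3, 0.1]
grip_width: 0.0003
time_s: 12.27
ee_pos: [0.4312, -0.0959, 0.2722]
eef_rot: [1.524, 1.479, 0.353]
force: [-0.3, 0.4, -0.0]
grip_width: 0.0002
top 0.85 lip z 0.3135 [0.314, 0.313, 0.313, 0.313, 0.313, 0.313, 0.314, 0.314, 0.313, 0.314, 0.314, 0.314, 0.314, 0.314, 0.313, 0.314, 0.314, 0.313, 0.313, 0.314, 0.313, 0.314]
scene 0.79 lip z 0.3133 [0.314, 0.313, 0.312, 0.313, 0.313, 0.314, 0.313, 0.313, 0.313, 0.314, 0.312, 0.313, 0.313, 0.313, 0.313, 0.313, 0.313, 0.313, 0.314, 0.314, 0.314, 0.314]
mark z 0.3137
12.4667 [ 0.4312 -0.0957  0.2722] [-0.  -0.2  0.1] [-1.06  0.12  2.44  1.71  1.59 -1.  ]
```

View pics/top_d.png

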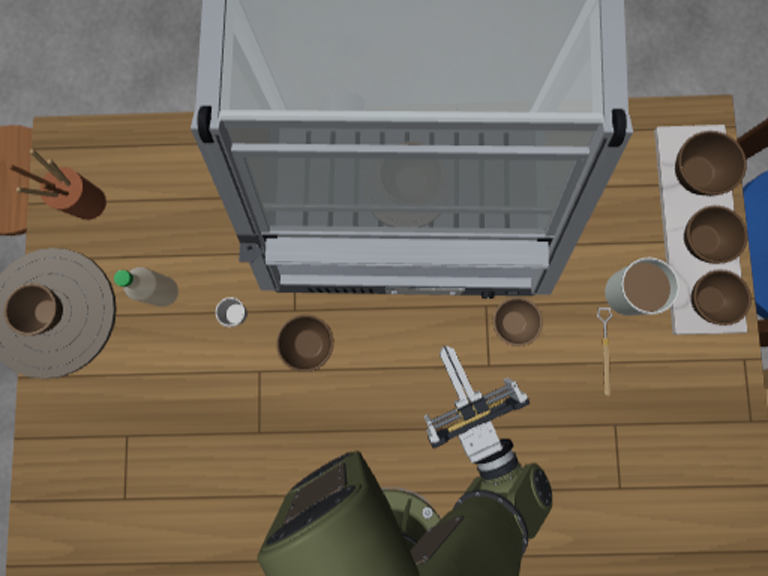

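The sash has stayed where I left it (lip band rows 237–265), the gripper is clear with its tip at (447,348), and the bowls, cup, bottle, tub and tool are where they were.

```bash
python3 -c "
from station import hand_in
print(hand_in())"
```

```text
the job is handed in; nothing more can be done
None
```

The sash is up at the pointer and stayed there after the robot let go; I handed the job in at about 12.5 s.

- **How it was raised:** I closed the fingers, turned them to point forward and slid them under the lip near its middle. They pushed the sash up about 119 mm along its tracks in four steady moves. The pushing force read about 5 N at the end of each move. The fingers then dropped off the lip and backed away.
- **Height check:** after release the top of the lip measured 0.3135 m in the top camera and 0.3133 m in the scene camera. The pointer measured 0.3137 m, so the difference is under 1 mm, with calibration good to about 2 mm.
- **Contact and surroundings:** the force at the tool was about zero at the end, and the gripper was well clear of the booth. By eye, the pointer, pots and tools are where they were in the first top picture; I did not measure their positions again.
- **What disagreed:** the sash was not shut at the start but already raised about 24 mm. One network detection of the pointer was really the right-hand bowl, so I took the pointer's height from the top camera's depth instead.

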